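# Stow the cutter in the tool case

## Task

Put the yellow cutter knife that lies in front among the markers safely away: swing the lid of the grey tool case fully open so that it stands by itself, let go of it and lay the cutter flat inside on the floor of the case. Then lower the lid gently until it is fully shut, without letting it slam, and let go.

Things in the scene. Friction and masses are not known exactly. Their poses are not given: they have to be found in the camera images.
- cutter: yellow cutter knife lying flat, 154 x 19 x 15 mm, 40 to 85 g. Solid body 20 mm wide, 12 mm high, from -77 to +63 mm along its x. Origin in the middle of its underside; x along its length, y across it (grasp across y near the origin), z up. A red and a black marker of like size lie beside it, in any order, about 95 mm apart
- tool_case: grey steel tool case, fixed to the table. Outer 140 (x) x 220 (y) x 60 mm (z) without lid; walls and floor 6 mm, so inside 128 x 208 mm, 54 mm deep. Origin in the centre of its underside; z up, x points to its hinge side (away from the robot), y along its length. The lid's hinge axis runs along the case's y through x = +74 mm, z = 60 mm
- case_lid (a joint): angle of the blue lid: 0 shut, grows as it opens, stops at 1.75 rad, a little past upright (its handle then reaches 230 mm above the table). Lid 144 x 224 x 6 mm, its top 67 to 69 mm above the table when shut; with handle 0.22 kg. Slightly damped hinge, no spring: let go past about 1.55 rad it leans back on its stop by itself, below about 1.45 it falls shut
- lid_bar (a point): centre of the lid's handle: a round black bar 12 mm thick, 130 mm long, along the case's y, held at both ends by steel arms (120 mm apart) before and above the lid's front edge. Lid shut: at x = -97, z = 95 mm in the case's frame, 26 mm above the lid. It follows the lid on a circle about the hinge axis and can turn between the fingers, so a gripper pointing down can hold it across all the way
Mind the look-alikes: they are no part of the job. Of the things that look like the cutter, the larger one is meant.

How it is judged (in metres and radians):
On the way, in this order (a step that is already met when the one before it is completed fails the run):
1. the lid stands open by itself, the fingers off it (value of joint case_lid above 1.65 rad and contact force between the fingers and tool_case below 0.2 N), for 0.2 s.
2. the cutter lies flat inside the open case, released (value of joint case_lid above 1.6 rad and z of cutter in the frame of tool_case between 0 and 0.02 m and x of cutter in the frame of tool_case between -0.06 and 0.06 m and y of cutter in the frame of tool_case between -0.06 and 0.06 m and angle between cutter's own z axis and vertical below 0.17 rad and contact force between the fingers and cutter below 0.2 N), for 0.2 s.
At the end, for the whole second after the job is handed in: The lid is shut (within 0.05 rad) and the cutter lies at rest and flat (within 10 degrees) on the floor of the case: its origin less than 20 mm above the case's underside and within 60 mm of the case's centre in x and y (value of joint case_lid below 0.05 rad and z of cutter in the frame of tool_case between 0 and 0.02 m and x of cutter in the frame of tool_case between -0.06 and 0.06 m and y of cutter in the frame of tool_case between -0.06 and 0.06 m and angle between cutter's own z axis and vertical below 0.17 rad and linear speed of cutter below 0.02 m/s); the robot touches nothing.
It fails at once if the lid slams: it falls faster than 2 rad/s (velocity of joint case_lid below -2 rad/s).
It also fails if it takes over 69 s, if anything falls off the work surface, if the arm or the gripper's body presses on something with over 40 N, if the wrist force passes 120 N, or if a joint passes its speed limit or range.

## Robot

A 6-joint arm with a two-finger parallel gripper is mounted at the origin on a cart in front of the work surface, level with it; the furniture and walls round the work are solid. World frame = base frame: x ahead of the robot, y to its left, z up, the work surface at z = 0. Lengths are in mm, angles in rad, forces in N, time in s.
With the tool pointing down it reaches from about 325 to 850 mm from the base axis. Payload 15.5 kg.
Tool frame: the origin (TCP) lies on the front face of the gripper's body, between the roots of the fingers; the fingertips stand 78 mm ahead of it and the grasp point (between the pads) lies 60 mm ahead of it; x points along the fingers, z is the direction in which the jaws open and shut, and the axes are right-handed (so a half turn about x gives the same grasp; the last joint's range is limited). The gripper opens to 91 mm and grips with 3 to 60 N. Pads are 32 mm wide; open, the fingers measure 118 mm over their backs; the gripper's body (76 mm by 178 mm) begins 60 mm behind the grasp point.
Start: joints at [-1.206, 0.494, 1.345, -0, 1.302, -0.096], TCP at [277.917, -559.812, 292.215] pointing down, gripper open.
Joint ranges: [-2.91, 2.91], [-0.82, 2.16], [0.22, 2.67], [-1.22, 4.37], [0.12, 2.79], [-3.08, 3.08]. Speed limits (rad/s): [1.89, 1.89, 2.57, 3.01, 3.01, 3.01].

## Interface

Orientations are given as a rotation vector (axis times angle).
In Python, from cell import sensors, vision, ctrl gives the robot as it stands.
- The arm moves only by the tool carry_out, never from a script. Its argument "commands" is a list that holds one entry, the list of rows, each a list of 5 numbers: the shift along the tool's x, y, z in m, then the turn about the tool's x in rad, then the gripper's target within -1 to 1 (fully open at 1, half-way at 0, shut at -1). In form: [[[dx, dy, dz, roll, grip], ...]]. A call has 1 to 12 rows; each row shifts and turns the commanded pose from where the row before left it, along the tool's axes as they then stand; what a row does not reach is not made up. A row lasts 1/10 s, in which the tool goes at most 50 mm and 8.59 degrees, less where a joint would pass 70% of its speed; a pose out of reach is approached as far as the arm can. A call with a gripper value outside its range is refused whole. The fingers move at their own pace and stop on an object; the grip force is fixed at half the most. Time passes only in rows, so rows that do not move let the fingers close. It gives the time, the measured TCP pose, the force and the opening at its end, in the units of the state.
- sensors.read_state(): the state, without advancing time (a new reading comes with each control period).
- vision.read_camera(name): name is "side" or "top"; returns the picture (400x640x3 uint8, blue, green, red); there is no depth.
- vision.get_calibration(name): a dict with "intrinsics" (3x3 intrinsics, pixels), "extrinsics" (4x4, takes a point from world to camera coordinates). Camera axes: x right, y down, z forward; pixel columns grow to the right and rows downward; lengths in mm; the calibration is good to about 2 mm. A picture is of the moment at which its call begins. get_calibration takes no time and is no camera call.
- ctrl.close_job(): hands the job in, once; it reports no verdict.
The state is a dict: "time": time; "q": joint angles; "joint_vel": joint speeds; "joint_efforts": joint torques, N m; "eef_pos": TCP position; "tool_rot": TCP orientation; "contact_force": force on the tool from outside, world axes, zero at the start; "torque": the same for the moment, N m; "gripper_width": finger opening in mm.
Only numpy, scipy, OpenCV 4.12 (cv2) and the standard library are available. Lean on these libraries where they do the work, as an engineer would, in place of code of your own. Each camera call takes 0.05 s, during which the arm holds its last target. There are 200 camera calls.

## Working session

There is one attempt and no reset: what is moved stays moved. The work goes in short steps, Python scripts to look and compute and a tool call to move; the robot and the scene stay as the last step left them, time stands still between calls to the robot, and variables do not carry over. Pictures are saved under pics/ and viewed, about 8 in all and at most 12, crops included, and the job is handed in when it is done.

Besides the shell and the picture viewer there is one more tool, called as name([rows], argument=value, ...), one row to a line, values as JSON. carry_out: Moves the arm, as the interface text tells. Its arguments: {"type":"object","properties":{"commands":{"type":"array"}},"required":["commands"]}

```bash
mkdir -p pics; cat > h.py <<'E'
import numpy as np, cv2
from scipy.spatial.transform import Rotation as R
from cell import sensors, vision, ctrl
def cal(n):
    c=vision.get_calibration(n); return np.array(c["intrinsics"],float),np.array(c["extrinsics"],float)
def ray(n,uv):
    K,E=cal(n); d=np.linalg.inv(K)@[uv[0],uv[1],1]; r=E[:3,:3].T
    d=r@d; return -r@E[:3,3], d/np.linalg.norm(d)
def plane(n,uv,z):
    o,d=ray(n,uv); return o+d*(z-o[2])/d[2]
def tri(a,b):
    (o1,d1),(o2,d2)=ray("top",a),ray("side",b)
    A=np.stack([d1,-d2],1); s=np.linalg.lstsq(A,o2-o1,rcond=None)[0]
    p,q=o1+s[0]*d1,o2+s[1]*d2; return (p+q)/2,np.linalg.norm(p-q)
def proj(n,p):
    K,E=cal(n); c=K@(E[:3,:3]@np.array(p,float)+E[:3,3]); return c[:2]/c[2]
E
python3 - <<'E'
from h import *
for n in("top","side"):
    cv2.imwrite(f"pics/{n}0.png",vision.read_camera(n)); print(n,ray(n,(320,200)))
s=sensors.read_state(); print(s); print(R.from_rotvec(s["tool_rot"]).as_matrix().round(3))
E
```

```text
top (array([ 449.00753298,  -59.08994953, 1023.52309174]), array([ 0.08703622, -0.01263679, -0.996125  ]))
side (array([246.41604059, 670.98925459, 576.89713231]), array([ 0.28820779, -0.77917933, -0.55661104]))
{'time': 0.1, 'q': array([-1.20549293e+00,  4.94140276e-01,  1.34604067e+00,  9.00944838e-06,
        1.30250672e+00, -9.54885399e-02]), 'joint_vel': array([ 0.00048818, -0.0032918 , -0.00416503,  0.00081294,  0.0012011 ,
        0.00051687]), 'joint_efforts': array([ 1.97526620e-03, -8.80236912e+01, -3.82542980e+01,  7.09459023e-02,
        4.82990826e-02,  2.36052500e-06]), 'eef_pos': array([ 277.83459567, -559.57760443,  291.69554546]), 'tool_rot': array([ 0.86410618,  1.39352   , -0.86300814]), 'contact_force': array([ 0.47608332, -0.25326917, -0.20301578]), 'torque': array([0.01074595, 0.00614224, 0.03856204]), 'gripper_width': 91.42794134913392}
[[-0.     0.896  0.445]
 [ 0.001  0.445 -0.896]
 [-1.     0.    -0.001]]
```

View pics/top0.png

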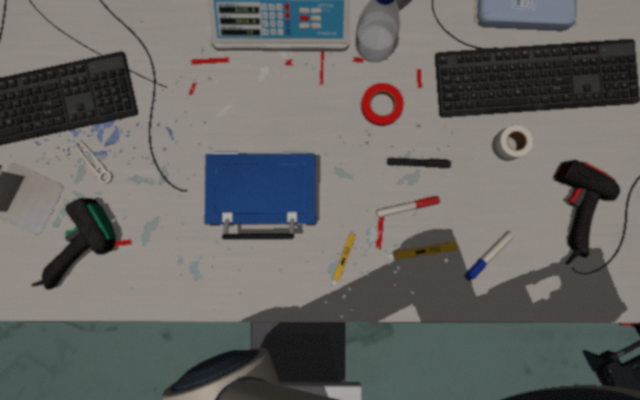

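View pics/side0.png

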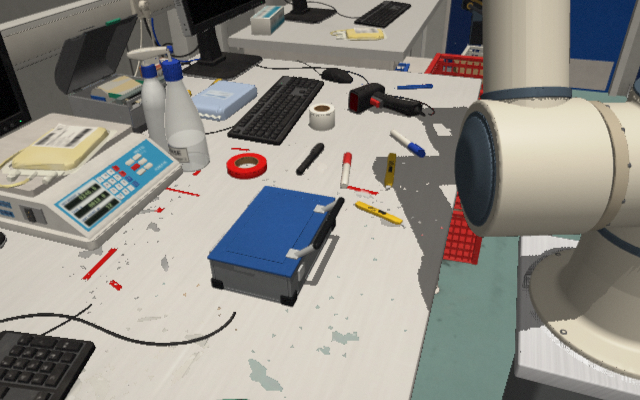

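Top view: lid at px (205–318, 154–224) with its bar at (222–295, 236). There is a short yellow cutter at (344,257) and a longer, shaded one at (425,251), lined up with the red and black markers. In the side view these are at (380,213), (391,170), and the bar at about (330,220).

```bash
python3 - <<'E'
from h import *
for n,roi in(("top",(330,225,470,290)),("side",(340,140,420,235))):
    im=cv2.imread(f"pics/{n}0.png"); h=cv2.cvtColor(im,cv2.COLOR_BGR2HSV)
    m=cv2.inRange(h,(15,110,50),(35,255,255)); k=np.zeros_like(m); x0,y0,x1,y1=roi; k[y0:y1,x0:x1]=m[y0:y1,x0:x1]
    k=cv2.morphologyEx(k,cv2.MORPH_CLOSE,np.ones((7,7)))
    for c in cv2.findContours(k,0,2)[0]:
        if cv2.contourArea(c)<60: continue
        r=cv2.minAreaRect(c); b=cv2.boxPoints(r); e=sorted([(np.linalg.norm(b[i]-b[i-1]),i) for i in range(4)])[:2]
        p=[(b[i]+b[i-1])/2 for _,i in e]; w=[plane(n,q,8) for q in p]
        print(n,r,"ends",[q.round(1) for q in p],[x[:2].round(1) for x in w],"mid",(sum(w)/2).round(1),"len",np.linalg.norm(w[0]-w[1]).round(1))
    x0,y0,x1,y1={"top":(215,228,302,245),"side":(295,190,350,260)}[n]
    d=cv2.inRange(h,(0,0,0),(180,255,60))
    k=np.zeros_like(d);k[y0:y1,x0:x1]=d[y0:y1,x0:x1]
    c=max(cv2.findContours(k,0,2)[0],key=cv2.contourArea); print(n,"bar",cv2.minAreaRect(c),cv2.boxPoints(cv2.minAreaRect(c)).round(1).tolist())
    b=cv2.inRange(h,(105,120,40),(125,255,255)); c=max(cv2.findContours(b,0,2)[0],key=cv2.contourArea); r=cv2.minAreaRect(c)
    bp=cv2.boxPoints(r); print(n,"lid",r,[plane(n,q,68)[:2].round(1).tolist() for q in cv2.approxPolyDP(c,6,True)[:,0]])
a=cv2.imread("pics/side0.png")[140:270,200:430]; b=cv2.imread("pics/top0.png")[140:290,200:470]
cv2.imwrite("pics/z0.png",np.vstack([cv2.resize(a,(690,390),interpolation=2)[:290],cv2.resize(b,(690,300))[:]]))
E
```

```text
top ((425.3783264160156, 250.23526000976562), (8.843332290649414, 63.47447967529297), 80.96051788330078) ends [array([394. , 255.2], dtype=float32), array([456.7, 245.2], dtype=float32)] [array([ 420.6, -229.4]), array([ 442.2, -363. ])] mid [ 431.4 -296.2    8. ] len 135.3
top ((343.8368225097656, 256.9393615722656), (6.561977863311768, 49.38892364501953), 20.376434326171875) ends [array([335.2, 280.1], dtype=float32), array([352.4, 233.8], dtype=float32)] [array([ 368.1, -104.6]), array([ 465.7, -141.2])] mid [ 416.9 -122.9    8. ] len 104.3
top bar ((257.5, 235.0), (6.0, 69.0), 90.0) [[223.0, 232.0], [292.0, 232.0], [292.0, 238.0], [223.0, 238.0]]
top lid ((260.0, 188.5), (69.0, 110.0), 90.0) [[623.5, 158.7], [487.4, 157.5], [485.5, 129.4], [511.6, 123.9], [505.6, 101.7], [485.5, 105.3], [487.9, -3.0], [512.1, -4.8], [508.1, -27.0], [488.0, -25.1], [488.1, -59.3], [626.4, -54.7]]
side ((378.0345153808594, 212.5862274169922), (49.896453857421875, 6.827935218811035), 23.198589324951172) ends [array([355.1, 202.8], dtype=float32), array([401. , 222.4], dtype=float32)] [array([ 469.6,
[... 195 characters left out ...]
6, 185.5], dtype=float32), array([392.7, 153.1], dtype=float32)] [array([ 421.9, -223. ]), array([ 443.2, -368.5])] mid [ 432.6 -295.8    8. ] len 147.1
side bar ((328.3302001953125, 223.40567016601562), (12.626717567443848, 57.69438171386719), 29.05460548400879) [[308.79998779296875, 245.60000610351562], [336.79998779296875, 195.10000610351562], [347.8999938964844, 201.3000030517578], [319.79998779296875, 251.6999969482422]]
side lid ((271.28460693359375, 227.87693786621094), (81.98695373535156, 114.11195373535156), 29.74488067626953) [[627.3, -54.2], [623.9, 165.7], [483.3, 167.0], [484.4, 119.2], [505.9, 128.9], [512.0, 110.3], [483.5, 76.7], [485.3, -9.2], [513.7, -19.7], [487.5, -55.7]]
```

View pics/z0.png

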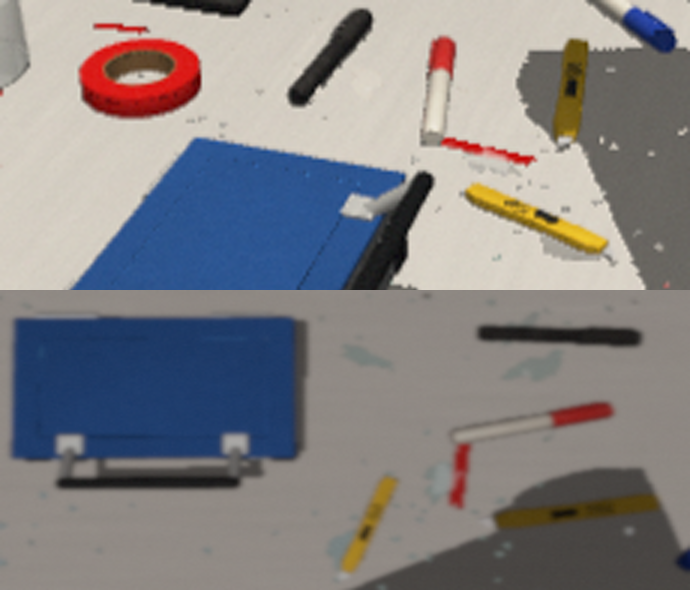

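The longer one is the cutter (body about 140 mm, blade towards +y). The other is only about 105 mm.

```bash
python3 - <<'E'
from h import *
print("bar mid",tri((257.5,235),(328.3,223.4)))
for a,b in(((223,235),(314.3,248.6)),((292,235),(342.3,198.2))): print("bar end",tri(a,b))
print("cutter",[tri(a,b) for a,b in (((394,255.2),(387.6,185.5)),((456.7,245.2),(392.7,153.1)),((425.4,250.2),(390.2,169.3)))])
print("lid corners",tri((205.5,154),proj("side",(624,166,68))),plane("top",(261,235),95))
E
```

```text
bar mid (array([461.69783398,  51.21005639,  90.85050536]), np.float64(0.6645907605939254))
bar end (array([461.44073702, 118.69659333,  90.45802172]), np.float64(0.5898170164120166))
bar end (array([460.52351484, -16.93390684,  97.67900002]), np.float64(2.061631025554232))
cutter [(array([ 421.90655738, -229.6588432 ,    3.9478933 ]), np.float64(2.730712010788972)), (array([ 442.1827583 , -361.91100097,   11.63233286]), np.float64(0.20284767207803703)), (array([ 432.1387111 , -296.62361191,    5.30284711]), np.float64(1.485382721185574))]
lid corners (array([626.31851481, 162.64193774,  64.6401868 ]), np.float64(0.3261054669951388)) [461.34816781  43.80958412  95.        ]
```

carry_out([
  [[0,0,0,-0.0925,1],[0,0,0,-0.0925,1],[0,0,0,-0.0925,1],[0,0,0,-0.0925,1],[0,0,0,-0.0925,1],[0,0,0,-0.0925,1],[0,0,0,-0.0925,1],[0,0,0,-0.0925,1],[0,0,0,-0.0925,1],[0,0,0,-0.0925,1],[0,0,0,-0.0925,1],[0,0,0,-0.0925,1]],
])

```text
time: 1.3
eef_pos: [277.8, -559.6, 291.8]
tool_rot: [-0.002, 1.571, 0.004]
contact_force: [-0.2, -0.2, -0.4]
gripper_width: 91.4
```

carry_out([
  [[0,0.046,0.014,0,1],[0,0.046,0.014,0,1],[0,0.046,0.014,0,1],[0,0.046,0.014,0,1],[0,0.046,0.014,0,1],[0,0.046,0.014,0,1],[0,0.046,0.014,0,1],[0,0.046,0.014,0,1],[0,0.046,0.014,0,1],[0,0.046,0.014,0,1],[0,0.046,0.014,0,1],[0,0,0,0,0]],
])

```text
time: 2.5
eef_pos: [432.6, -49.0, 292.2]
tool_rot: [-0.003, 1.571, 0.005]
contact_force: [-0.4, 0.5, 0.2]
gripper_width: 85.7
```

carry_out([
  [[0,0.033,0.0095,0,0],[0,0.033,0.0095,0,0],[0,0.034,0.0095,0,0],[0.02,0,0,0,0],[0.02,0,0,0,0],[0.02,0,0,0,0],[0.02,0,0,0,0],[0.015,0,0,0,0],[0,0,0,0,0]],
])

```text
time: 3.4
eef_pos: [459.5, 45.8, 195.7]
tool_rot: [0.0, 1.574, -0.0]
contact_force: [-0.5, -0.7, 0.8]
gripper_width: 46.1
```

```bash
python3 - <<'E'
from h import *
s=sensors.read_state(); print(s["eef_pos"],s["gripper_width"])
a=vision.read_camera("side")[110:270,200:430]; b=vision.read_camera("top")[140:290,180:400]
cv2.imwrite("pics/z1.png",np.hstack([cv2.resize(a,(460,320)),cv2.resize(b,(340,320))[:, :]]))
E
```

```text
[459.48155684  45.82273079 195.67188603] 46.07238407202901
```

View pics/z1.png

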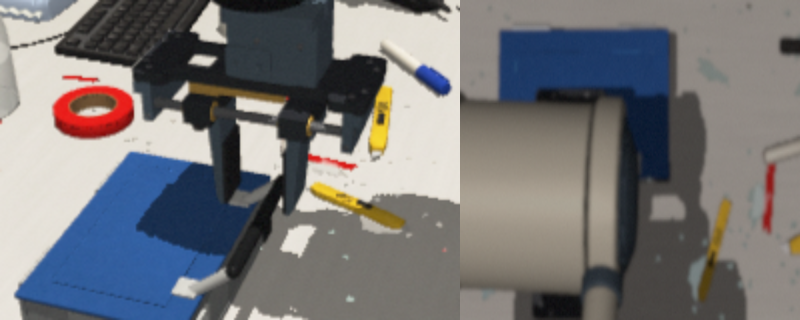

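The side crop shows the fingers straddling the bar, with the bar (about (262,225)) between the tips. I'll go down and close.

carry_out([
  [[0.014,0.005,0.002,0,0],[0.014,0,0,0,0],[0.013,0,0,0,0],[0,0,0,0,0],[0,0,0,0,-1],[0,0,0,0,-1],[0,0,0,0,-1],[0,0,0,0,-1],[0,0,0,0,-1]],
])

```text
time: 4.4
eef_pos: [460.0, 51.2, 156.2]
tool_rot: [-0.0, 1.576, 0.0]
contact_force: [-14.7, -1.2, 15.2]
gripper_width: 11.3
```

```bash
python3 - <<'E'
import numpy as np
t=np.linspace(0,1.70,25)+.202; p=np.c_[-.1745*np.cos(t),.1745*np.sin(t)]
for d in np.diff(p,axis=0): print("[%.4f, 0, %.4f, 0, -1],"%(-d[1],d[0]),end=" ")
E
```

```text
[-0.0120, 0, 0.0029, 0, -1], [-0.0118, 0, 0.0037, 0, -1], [-0.0115, 0, 0.0046, 0, -1], [-0.0111, 0, 0.0054, 0, -1], [-0.0107, 0, 0.0061, 0, -1], [-0.0103, 0, 0.0069, 0, -1], [-0.0097, 0, 0.0076, 0, -1], [-0.0092, 0, 0.0083, 0, -1], [-0.0086, 0, 0.0089, 0, -1], [-0.0079, 0, 0.0095, 0, -1], [-0.0072, 0, 0.0100, 0, -1], [-0.0065, 0, 0.0105, 0, -1], [-0.0057, 0, 0.0109, 0, -1], [-0.0050, 0, 0.0113, 0, -1], [-0.0041, 0, 0.0116, 0, -1], [-0.0033, 0, 0.0119, 0, -1], [-0.0025, 0, 0.0121, 0, -1], [-0.0016, 0, 0.0123, 0, -1], [-0.0007, 0, 0.0123, 0, -1], [0.0002, 0, 0.0124, 0, -1], [0.0010, 0, 0.0123, 0, -1], [0.0019, 0, 0.0122, 0, -1], [0.0028, 0, 0.0120, 0, -1], [0.0036, 0, 0.0118, 0, -1],
```

carry_out([
  [[-0.012,0,0.003,0,-1],[-0.012,0,0.0035,0,-1],[-0.0115,0,0.0045,0,-1],[-0.011,0,0.0055,0,-1],[-0.0105,0,0.006,0,-1],[-0.0105,0,0.007,0,-1],[-0.0095,0,0.0075,0,-1],[-0.009,0,0.0085,0,-1],[-0.0085,0,0.009,0,-1],[-0.008,0,0.0095,0,-1],[-0.007,0,0.01,0,-1],[-0.0065,0,0.0105,0,-1]],
])

```text
time: 5.6
eef_pos: [544.5, 51.6, 273.7]
tool_rot: [-0.0, 1.575, 0.001]
contact_force: [-20.2, 3.1, 30.1]
gripper_width: 11.1
```

carry_out([
  [[-0.007,0,0.0105,0,-1],[-0.006,0,0.011,0,-1],[-0.005,0,0.011,0,-1],[-0.004,0,0.0115,0,-1],[-0.0025,0,0.012,0,-1],[-0.0015,0,0.0125,0,-1],[-0.0005,0,0.0125,0,-1],[0,0,0.0125,0,-1],[0.001,0,0.0125,0,-1],[0.002,0,0.012,0,-1],[0.003,0,0.012,0,-1],[0,0,0,0,-1]],
])

```text
time: 6.8
eef_pos: [678.1, 51.6, 292.3]
tool_rot: [0.0, 1.57, 0.001]
contact_force: [-0.6, 5.1, 2.0]
gripper_width: 11.3
```

carry_out([
  [[0.0035,0,0.008,0,-1],[0.0025,0,0.006,0,-1],[0,0,0,0,-1],[0,0,0,0,-0.9],[0,0,0,0,-0.7],[0,0,0,0,-0.5],[0,0,0,0,-0.4],[0,0,0,0,-0.4],[0,0,0,0,-0.4]],
])

```text
time: 7.7
eef_pos: [690.9, 51.1, 286.7]
tool_rot: [0.0, 1.571, -0.0]
contact_force: [0.3, -0.2, 0.3]
gripper_width: 27.3
```

carry_out([
  [[-0.02,0,0,0,-0.4],[-0.02,0,0,0,-0.4],[-0.02,0,0,0,-0.4],[-0.02,0,0,0,0],[0,-0.035,-0.026,0,0],[0,-0.035,-0.026,0,0],[0,-0.035,-0.026,0,0],[0,-0.035,-0.026,0,0],[0,-0.035,-0.026,0,0],[0,0,0,0,0]],
])

```text
time: 8.7
eef_pos: [558.3, -127.2, 367.1]
tool_rot: [0.002, 1.572, -0.004]
contact_force: [0.7, 0.0, 0.2]
gripper_width: 45.3
```

```bash
python3 - <<'E'
from h import *
s=sensors.read_state(); print(s["eef_pos"],s["gripper_width"])
a=vision.read_camera("side"); b=vision.read_camera("top")
cv2.imwrite("pics/z2.png",np.vstack([a[60:360,0:560],b[80:320,120:]if 0 else cv2.resize(b[80:300,120:520],(560,300))]))
E
```

```text
[ 558.32429524 -127.16094983  367.06487744] 45.30659705253745
```

View pics/z2.png

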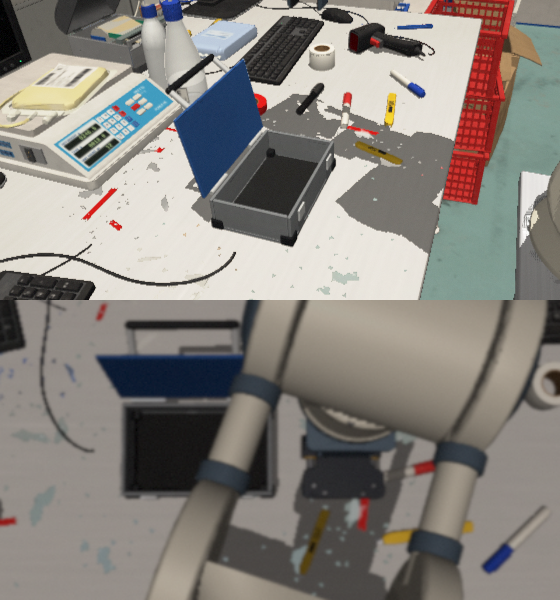

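The lid is standing open by itself, with the case and its floor clear. The cutter's long axis is unchanged. Next I'll go to it.

carry_out([
  [[0,-0.0325,-0.0255,0,0],[0,-0.0325,-0.0255,0,0],[0,-0.0325,-0.0255,0,0],[0,-0.0325,-0.0255,0,0],[0,-0.032,-0.0255,0,0],[0.04,0,0,-0.08,0],[0.04,0,0,-0.078,0],[0.04,0,0,0,0],[0.04,0,0,0,0],[0.04,0,0,0,0],[0.04,0,0,0,0],[0,0,0,0,0]],
])

```text
time: 10.0
eef_pos: [432.6, -283.9, 122.8]
tool_rot: [-0.121, 1.572, 0.129]
contact_force: [-0.2, -0.6, 0.8]
gripper_width: 45.4
```

carry_out([
  [[0,-0.005,-0.0025,0,0],[0.02,0,0,0,0],[0.014,0,0,0,0],[0.007,0,0,0,0],[0,0,0,0,0],[0,0,0,0,-1],[0,0,0,0,-1],[0,0,0,0,-1],[0,0,0,0,-1],[0,0,0,0,-1]],
])

```text
time: 11.0
eef_pos: [431.9, -291.3, 86.2]
tool_rot: [-0.125, 1.567, 0.124]
contact_force: [-1.3, -0.0, 8.0]
gripper_width: 18.8
```

carry_out([
  [[-0.02,0,0,0,-1],[-0.03,0,0,0,-1],[-0.04,0,0,0,-1],[-0.04,0,0,0,-1],[-0.02,0,0,0,-1],[0,0,0,0,-1]],
])

```text
time: 11.6
eef_pos: [432.6, -291.8, 238.5]
tool_rot: [-0.127, 1.564, 0.121]
contact_force: [-0.2, 0.1, -0.5]
gripper_width: 19.2
```

```bash
python3 - <<'E'
from h import *
s=sensors.read_state(); print(s["eef_pos"],s["gripper_width"],s["contact_force"])
a=vision.read_camera("side"); p=proj("side",s["eef_pos"]-[0,0,70]).astype(int); print(p)
x,y=p; cv2.imwrite("pics/z3.png",cv2.resize(a[max(0,y-60):y+60,max(0,x-80):x+80],(640,480),interpolation=2))
E
```

```text
[ 432.60237905 -291.8373      238.54547352] 19.176893905239 [-0.17915246  0.10957075 -0.49972318]
[394 102]
```

View pics/z3.png

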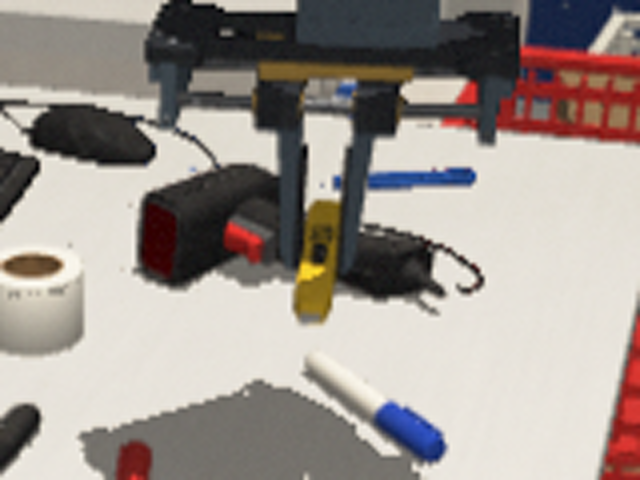

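The cutter is held level between the pads (crop px (318,260)). I'll carry it over the case.

carry_out([
  [[0,0,0,0.08,-1],[0,0,0,0.078,-1],[0,0.034,0.01,0,-1],[0,0.034,0.01,0,-1],[0,0.034,0.01,0,-1],[0,0.034,0.01,0,-1],[0,0.034,0.01,0,-1],[0,0.034,0.01,0,-1],[0,0.034,0.01,0,-1],[0,0.034,0.01,0,-1],[0,0.034,0.01,0,-1],[0,0.034,0.01,0,-1]],
])

```text
time: 12.85
eef_pos: [531.3, 50.3, 234.1]
tool_rot: [-0.0, 1.573, 0.0]
contact_force: [-0.1, -1.8, -0.5]
gripper_width: 18.7
```

carry_out([
  [[0,0,0,0,-1],[0,0,0,0,-1]],
])

```text
time: 13.05
eef_pos: [531.2, 49.4, 234.3]
tool_rot: [-0.001, 1.573, 0.001]
contact_force: [0.0, -0.4, -0.4]
gripper_width: 18.8
```

```bash
python3 - <<'E'
from h import *
s=sensors.read_state(); print(s["eef_pos"],s["tool_rot"],s["gripper_width"],s["contact_force"])
a=vision.read_camera("side")
cv2.imwrite("pics/z4.png",cv2.resize(a[40:320,150:430],(600,600),interpolation=2))
E
```

```text
[531.15351977  49.42353934 234.27650203] [-1.44666690e-03  1.57316547e+00  1.25868884e-03] 18.791474661264242 [ 0.00981191 -0.44772938 -0.42254752]
```

View pics/z4.png

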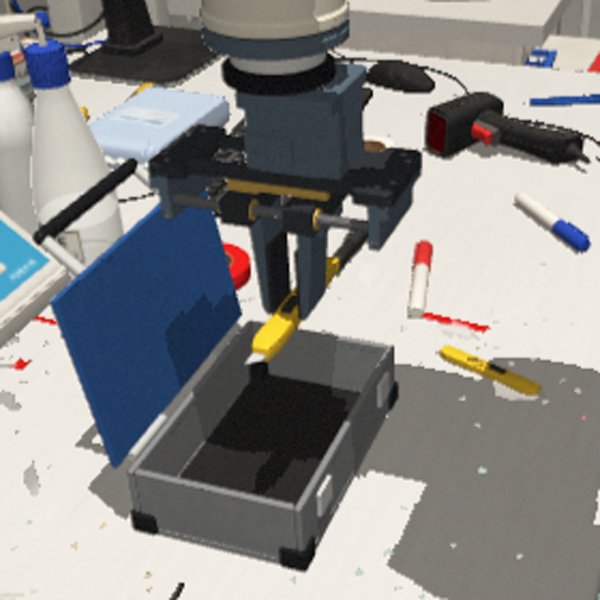

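carry_out([
  [[0.02,0.001,0,0,-1],[0.025,0,0,0,-1],[0.025,0,0,0,-1],[0.025,0,0,0,-1],[0.02,0,0,0,-1],[0.01,0,0,0,-1],[0,0,0,0,-1],[0,0,0,0,-1]],
])

```text
time: 13.9
eef_pos: [531.9, 49.4, 111.2]
tool_rot: [0.0, 1.571, -0.001]
contact_force: [0.7, 0.1, -0.3]
gripper_width: 18.9
```

carry_out([
  [[0.006,0,0,0,-1],[0.005,0,0,0,-1],[0.004,0,0,0,-1],[0.003,0,0,0,-1],[0,0,0,0,-1],[0,0,0,0,-1]],
])

```text
time: 14.5
eef_pos: [531.7, 49.9, 92.7]
tool_rot: [-0.0, 1.571, 0.0]
contact_force: [-0.1, 0.1, -1.4]
gripper_width: 18.8
```

carry_out([
  [[0.0015,0,0,0,-1],[0,0,0,0,-1],[0,0,0,0,-1]],
])

```text
time: 14.8
eef_pos: [531.8, 49.9, 92.0]
tool_rot: [-0.0, 1.57, 0.0]
contact_force: [-2.9, 0.5, 14.9]
gripper_width: 18.8
```

Contact with the floor, so I'll release, wait and lift out.

carry_out([
  [[0,0,0,0,-0.55],[0,0,0,0,-0.3],[0,0,0,0,-0.3],[0,0,0,0,-0.3],[-0.01,0,0,0,-0.3],[-0.03,0,0,0,-0.3],[-0.04,0,0,0,-0.3],[-0.05,0,0,0,-0.3],[-0.05,0,0,0,-0.3],[-0.05,0,0,0,-0.3],[-0.045,0,0,0,-0.3],[0,0,0,0,-0.3]],
])

```text
time: 16.0
eef_pos: [533.2, 49.9, 373.1]
tool_rot: [-0.0, 1.561, -0.0]
contact_force: [0.5, -0.7, -0.7]
gripper_width: 31.8
```

```bash
python3 - <<'E'
from h import *
s=sensors.read_state(); print(s["eef_pos"],s["tool_rot"],s["gripper_width"],s["contact_force"])
a=vision.read_camera("side"); cv2.imwrite("pics/s5.png",a)
h=cv2.cvtColor(a,cv2.COLOR_BGR2HSV); m=cv2.inRange(h,(15,110,50),(35,255,255)); m[:,:200]=0; m[:,345:]=0; m[:150]=0
m=cv2.morphologyEx(m,cv2.MORPH_CLOSE,np.ones((7,7)))
c=max(cv2.findContours(m,0,2)[0],key=cv2.contourArea); r=cv2.minAreaRect(c); print(r,plane("side",r[0],14),[plane("side",b,14).round() for b in cv2.boxPoints(r)])
# open bar, black, upper left: expected
print(proj("side",(697,51,222)),proj("side",(697,116,222)),proj("side",(697,-14,222)))
cv2.imwrite("pics/z5.png",cv2.resize(a[40:320,150:430],(600,600),interpolation=2))
E
```

```text
[533.23088324  49.8920619  373.0720128 ] [-1.75771779e-04  1.56056367e+00 -4.70013353e-05] 31.80019267679262 [ 0.51071242 -0.71941049 -0.74646747]
((292.2646179199219, 249.8182830810547), (13.087417602539062, 57.09077072143555), 32.905242919921875) [531.46046196  47.44394718  14.        ] [array([545., 108.,  14.]), array([544., -35.,  14.]), array([517., -20.,  14.]), array([520., 118.,  14.])]
[191.92229561 132.11257284] [169.09652589 149.94788997] [212.0362162  116.39620679]
```

View pics/z5.png

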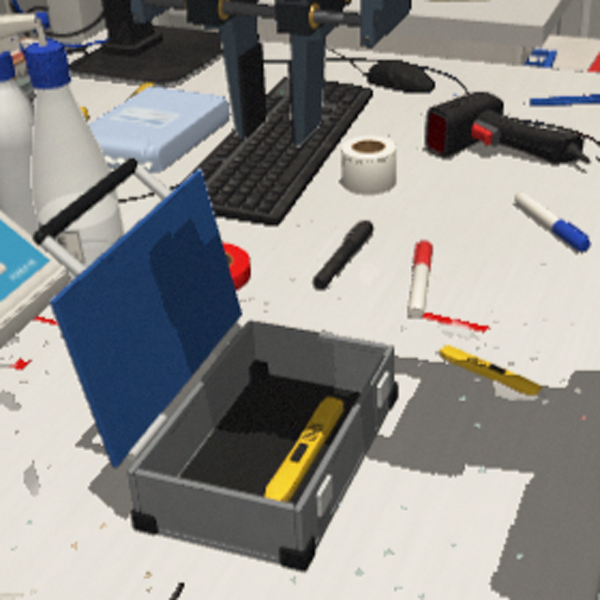

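The cutter lies flat on the floor of the case (crop (305,450)), at about case x −26, y −4. The open bar shows at full-image (190.6,133), against a predicted (191.9,132) for (697,51,222). I'll go and grasp it.

carry_out([
  [[0,0,0.033,0,-0.3],[0,0,0.033,0,-0.3],[0,0,0.033,0,-0.3],[0,0,0.033,0,-0.3],[0,0,0.032,0,-0.3],[0.01,0,0,0,-0.3],[0.02,0,0,0,-0.3],[0,0,0,0,-0.3],[0,0,0,0,-0.3]],
])

```text
time: 16.95
eef_pos: [695.1, 49.9, 335.9]
tool_rot: [0.0, 1.573, 0.0]
contact_force: [0.2, 0.2, -0.6]
gripper_width: 31.9
```

carry_out([
  [[0.015,0.001,0.002,0,-0.3],[0.015,0,0,0,-0.3],[0.012,0,0,0,-0.3],[0.007,0,0,0,-0.3],[0,0,0,0,-0.3],[0,0,0,0,-0.5],[0,0,0,0,-0.7],[0,0,0,0,-1],[0,0,0,0,-1],[0,0,0,0,-1]],
])

```text
time: 17.95
eef_pos: [696.0, 50.9, 287.7]
tool_rot: [-0.0, 1.575, 0.0]
contact_force: [-15.3, -1.7, 8.8]
gripper_width: 11.6
```

```bash
python3 - <<'E'
import numpy as np
t=np.linspace(1.74,0,37)+.202; p=np.c_[-.1745*np.cos(t),.1745*np.sin(t)]
for i,d in enumerate(np.diff(p,axis=0)):
    print("[%.4f, 0, %.4f, 0, -1],"%(-d[1],d[0]),end=" ")
    if i%12==11: print("\nend x,z rel hinge axis:",p[i+1].round(4), "TCP expected",(p[i+1]*1000+[631,60+64.5]).round(1))
E
```

```text
[-0.0029, 0, -0.0079, 0, -1], [-0.0025, 0, -0.0081, 0, -1], [-0.0021, 0, -0.0082, 0, -1], [-0.0017, 0, -0.0083, 0, -1], [-0.0013, 0, -0.0083, 0, -1], [-0.0009, 0, -0.0084, 0, -1], [-0.0005, 0, -0.0084, 0, -1], [-0.0001, 0, -0.0084, 0, -1], [0.0003, 0, -0.0084, 0, -1], [0.0007, 0, -0.0084, 0, -1], [0.0011, 0, -0.0084, 0, -1], [0.0015, 0, -0.0083, 0, -1], 
end x,z rel hinge axis: [-0.0362  0.1707] TCP expected [594.8 295.2]
[0.0019, 0, -0.0082, 0, -1], [0.0023, 0, -0.0081, 0, -1], [0.0027, 0, -0.0080, 0, -1], [0.0031, 0, -0.0078, 0, -1], [0.0035, 0, -0.0077, 0, -1], [0.0039, 0, -0.0075, 0, -1], [0.0042, 0, -0.0073, 0, -1], [0.0046, 0, -0.0071, 0, -1], [0.0049, 0, -0.0069, 0, -1], [0.0052, 0, -0.0066, 0, -1], [0.0055, 0, -0.0064, 0, -1], [0.0058, 0, -0.0061, 0, -1], 
end x,z rel hinge axis: [-0.1238  0.123 ] TCP expected [507.2 247.5]
[0.0061, 0, -0.0058, 0, -1], [0.0064, 0, -0.0055, 0, -1], [0.0067, 0, -0.0052, 0, -1], [0.0069, 0, -0.0049, 0, -1], [0.0071, 0, -0.0045, 0, -1], [0.0073, 0, -0.0042, 0, -1], [0.0075, 0, -0.0038, 0, -1], [0.0077, 0, -0.0034, 0, -1], [0.0079, 0, -0.0031, 0, -1], [0.0080, 0, -0.0027, 0, -1], [0.0081, 0, -0.0023, 0, -1], [0.0082, 0, -0.0019, 0, -1], 
end x,z rel hinge axis: [-0.171  0.035] TCP expected [460.  159.5]
```

carry_out([
  [[-0.003,0,-0.009,0,-1],[-0.0025,0,-0.0085,0,-1],[-0.002,0,-0.0085,0,-1],[-0.0015,0,-0.0085,0,-1],[-0.0015,0,-0.0085,0,-1],[-0.001,0,-0.0085,0,-1],[-0.0005,0,-0.0085,0,-1],[0,0,-0.0085,0,-1],[0.0005,0,-0.0085,0,-1],[0.0005,0,-0.0085,0,-1],[0.001,0,-0.0085,0,-1],[0.0015,0,-0.0085,0,-1]],
])

```text
time: 19.15
eef_pos: [594.3, 50.8, 295.4]
tool_rot: [-0.0, 1.571, -0.0]
contact_force: [2.9, -5.7, 0.3]
gripper_width: 11.2
```

carry_out([
  [[0.002,0,-0.0082,0,-1],[0.0023,0,-0.0081,0,-1],[0.0027,0,-0.008,0,-1],[0.0031,0,-0.0078,0,-1],[0.0035,0,-0.0077,0,-1],[0.0039,0,-0.0075,0,-1],[0.0042,0,-0.0073,0,-1],[0.0046,0,-0.0071,0,-1],[0.0049,0,-0.0069,0,-1],[0.0052,0,-0.0066,0,-1],[0.0055,0,-0.0064,0,-1],[0.0058,0,-0.0061,0,-1]],
])

```text
time: 20.35
eef_pos: [507.0, 50.9, 247.6]
tool_rot: [0.0, 1.571, 0.0]
contact_force: [-0.6, 1.0, 2.7]
gripper_width: 11.4
```

carry_out([
  [[0.0061,0,-0.0058,0,-1],[0.0064,0,-0.0055,0,-1],[0.0067,0,-0.0052,0,-1],[0.0069,0,-0.0049,0,-1],[0.0071,0,-0.0045,0,-1],[0.0073,0,-0.0042,0,-1],[0.0075,0,-0.0038,0,-1],[0.0077,0,-0.0034,0,-1],[0.0079,0,-0.0031,0,-1],[0.008,0,-0.0027,0,-1],[0.0065,0,-0.0023,0,-1],[0,0,0,0,-1]],
])

```text
time: 21.55
eef_pos: [462.1, 50.8, 169.2]
tool_rot: [0.0, 1.571, -0.0]
contact_force: [2.0, -0.2, -0.4]
gripper_width: 11.2
```

Next, creep down until contact.

carry_out([
  [[0.003,0,-0.0007,0,-1],[0.003,0,-0.0006,0,-1],[0.002,0,-0.0005,0,-1],[0.002,0,0,0,-1],[0,0,0,0,-1],[0,0,0,0,-1]],
])

```text
time: 22.15
eef_pos: [460.0, 50.9, 159.8]
tool_rot: [-0.0, 1.572, 0.0]
contact_force: [-2.8, -0.6, 0.2]
gripper_width: 11.4
```

carry_out([
  [[0.0015,0,0,0,-1],[0.0015,0,0,0,-1],[0,0,0,0,-1],[0,0,0,0,-1]],
])

```text
time: 22.55
eef_pos: [459.7, 50.9, 157.3]
tool_rot: [-0.0, 1.572, 0.0]
contact_force: [-8.4, -1.2, 17.8]
gripper_width: 11.4
```

The lid is seated (18 N up). I'll release and lift clear.

carry_out([
  [[0,0,0,0,-0.7],[0,0,0,0,-0.3],[0,0,0,0,-0.3],[0,0,0,0,-0.3],[-0.01,0,0,0,-0.3],[-0.03,0,0,0,-0.3],[-0.04,0,0,0,-0.3],[-0.04,0,0,0,-0.3],[-0.04,0,0,0,-0.3],[-0.03,0,0,0,-0.3],[0,0,0,0,-0.3],[0,0,0,0,-0.3]],
])

```text
time: 23.75
eef_pos: [460.3, 50.9, 347.7]
tool_rot: [0.0, 1.569, 0.0]
contact_force: [-0.6, -1.0, -0.1]
gripper_width: 31.9
```

```bash
python3 - <<'E'
from h import *
s=sensors.read_state(); print(s["eef_pos"],s["contact_force"],s["time"])
a=vision.read_camera("side"); o=cv2.imread("pics/side0.png")
h=[cv2.findContours(cv2.inRange(cv2.cvtColor(i,cv2.COLOR_BGR2HSV),(105,120,20),(125,255,255)),0,2)[0] for i in(o,a)]
for c in h: print(cv2.boundingRect(max(c,key=cv2.contourArea)))
cv2.imwrite("pics/z6.png",np.hstack([o[120:320,190:370],a[120:320,190:370]]).repeat(2,0).repeat(2,1))
E
```

```text
[460.25419831  50.87805313 347.71745835] [-0.57284494 -1.02119548 -0.07773094] 23.75
(208, 186, 127, 92)
(512, 0, 124, 92)
```

View pics/z6.png

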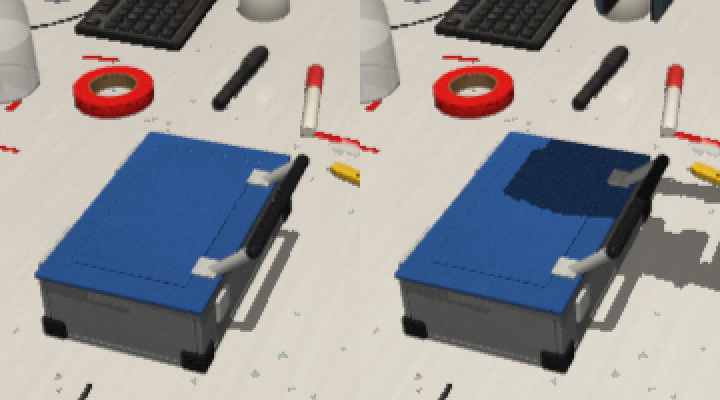

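The lid looks the same as at the start (left: before, right: now, with corners at (150,132) and (510,132)), so it is fully shut, and the gripper is clear.

```bash
python3 -c "
from cell import ctrl; print(ctrl.close_job())"
```

```text
the job is handed in; nothing more can be done
None
```

The cutter is in the case with the lid shut, and I handed the job in at about 24 s of the 69 s allowed. The interface gave no verdict.

**What I did:** I opened the lid by its bar and let go, and it stood by itself. I then laid the larger yellow cutter on the case floor and lowered the lid at about 0.5 rad/s until it seated with about 18 N. After that I released it and lifted clear.

**Last checks:**
- **Cutter:** seen from the side after release, it lay flat at about x −26, y −4 mm in the case frame. I could not see it again once the lid was shut.
- **Lid:** in the side view it looks the same as in the first picture, so it is fully shut.
- **Contact:** the wrist force reads about 1 N, which is noise level, and the gripper is about 190 mm above its release height.

**What disagreed or failed:**
- While opening, the force on the bar rose to about 36 N, because my path was a few millimetres off the lid's circle. I corrected it midway and it dropped to about 5 N.
- The final numeric comparison of the lid's outline failed because it picked up another blue object. The lid check therefore rests on comparing the two pictures by eye.

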